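Find the pitch-gauge leaf that fits the lead screw

TASK

Find out which of the three comb leaves matches the thread of the screw in the cradle: try them on the thread one at a time between the guide posts, feeling gently along the screw for the grooves and never forcing a leaf. Leave the leaf that seats fully standing in the thread and put any leaf that does not fit back into a pocket of the holder, upright. Disturb nothing else on the bench.

Things in the scene. Friction and masses are not known exactly. Their poses are not given: they have to be found in the camera images.
- cradle: fixed aluminium cradle, base 62 (x) x 160 mm (y), origin at the centre of its underside on the bench; holds a steel screw level along its y. End blocks 46 mm high lie beyond y = +-59 mm. A leaf goes in with its y along the cradle's y, either way round. When the matching leaf is fully seated its origin is 45 mm above the cradle's; a wrong leaf, or one on the crests, stays 3 to 6 mm higher or askew
- screw_axis (a point): point on the screw's axis, 35 mm above the cradle's origin. Steel screw, crest diameter 30 mm (crests 50 mm above the bench), root 20 mm (45 mm above the bench); ridges and grooves each half a pitch wide. Its pitch is 8, 10 or 12.5 mm, and where the grooves lie along y is not told: they differ at each start. From the middle, half a pitch of shift either way reaches a groove
- slot_top (a point): centre of the guide slot's flared mouth, 76 mm above the cradle's origin (x = y = 0 there). Two pairs of steel posts at the cradle's y = +-20 mm (10 mm wide) leave a slot 11 mm wide (x) from 53 to 67 mm above the bench, flared above that to about 25 mm at 76 mm. The leaf can slide along y in the slot
- holder_top (a point): top centre of the holder, 50 mm above the bench. The leaves in the holder have pitches 8, 10 and 12.5 mm (6, 5, 4 teeth, 2, 3, 4.25 mm wide, 6 mm long with rounded tips, pattern centred on the blade). In a matching groove a tooth has 1 mm of play to each side. All parts are rigid
- holder: fixed grey block 44 x 240 x 50 mm, origin at the centre of its underside. Three pockets open at the top, at y = -76, 0 and +76 mm, each 13 mm wide (x) and 71 mm long (y), floor 25 mm above the origin
- leaf_1: one of three steel comb leaves (pitch gauges), 90 g, alike but for the teeth; which has which pitch is not told. Origin: mid lower edge at the tooth tips; z up, y along the blade. Blade 8 mm thick (x), 62 long (y), up to 42 above the origin; grey handle 12 thick (x), 36 long (y), from 40 to 84 above the origin: grasp across its 12 mm. Starts upright in a holder pocket
- leaf_2: one of three steel comb leaves (pitch gauges), 90 g, alike but for the teeth; which has which pitch is not told. Origin: mid lower edge at the tooth tips; z up, y along the blade. Blade 8 mm thick (x), 62 long (y), up to 42 above the origin; grey handle 12 thick (x), 36 long (y), from 40 to 84 above the origin: grasp across its 12 mm. Starts upright in a holder pocket
- leaf_3: one of three steel comb leaves (pitch gauges), 90 g, alike but for the teeth; which has which pitch is not told. Origin: mid lower edge at the tooth tips; z up, y along the blade. Blade 8 mm thick (x), 62 long (y), up to 42 above the origin; grey handle 12 thick (x), 36 long (y), from 40 to 84 above the origin: grasp across its 12 mm. Starts upright in a holder pocket
- comb_1: the steel toothed blade of leaf_1, below its handle and fixed to it (same origin and axes); pressing it on anything with more than 40 N spoils the gauge
- comb_2: the steel toothed blade of leaf_2, below its handle and fixed to it (same origin and axes); pressing it on anything with more than 40 N spoils the gauge
- comb_3: the steel toothed blade of leaf_3, below its handle and fixed to it (same origin and axes); pressing it on anything with more than 40 N spoils the gauge
- specimen_jar_1: bystander: specimen jar with yellow lid, 62 mm across, 69 mm high, origin at its underside
- forceps: bystander: steel forceps lying flat, 131 mm long (y), 9 mm high
- label_roll: bystander: roll of labels lying flat, 72 mm across, 38 mm high
- reagent_bottle_3: bystander: white bottle with blue cap, 52 mm across, 89 mm high
- screwdriver: bystander: screwdriver lying flat, 194 mm long (y), 22 mm high

How it is judged:
By the outcome, as a careful person would: the job done as asked, in the order asked, and still so for the second after the job is handed in, with the robot touching nothing.
It also fails if it takes over 72 s, if anything falls off the work surface, if the arm or the gripper's body presses on something with over 40 N, if the wrist force passes 120 N, or if a joint passes its speed limit or range.

ROBOT

A 6-joint arm with a two-finger parallel gripper is mounted at the origin on a cart in front of the work surface, level with it; the furniture and walls round the work are solid. World frame = base frame: x ahead of the robot, y to its left, z up, the work surface at z = 0. Lengths are in mm, angles in rad, forces in N, time in s.
With the tool pointing down it reaches from about 350 to 975 mm from the base axis. Payload 7.1 kg.
Tool frame: the origin (TCP) lies on the front face of the gripper's body, between the roots of the fingers; the fingertips stand 80 mm ahead of it and the grasp point (between the pads) lies 61 mm ahead of it (env.tips_ahead is the distance from the TCP to the fingertips, in mm); z points along the fingers, y is the direction in which the jaws open and shut (so a half turn about z gives the same grasp; the last joint's range is limited). The gripper opens to 88 mm and grips with 3 to 60 N. Pads are 20 mm wide; open, the fingers measure 115 mm over their backs; the gripper's body (75 mm by 178 mm) begins 61 mm behind the grasp point.
Start: joints at [-1.18, 0.423, 1.63, -0, 1.089, -0.019], TCP at [249.032, -573.227, 302.675] pointing down, gripper open.
Joint ranges: [-3, 3], [-0.9, 2.11], [0.09, 2.58], [-1.31, 4.45], [0.11, 2.69], [-2.54, 2.54]. Speed limits (rad/s): [2.39, 2.39, 3.01, 3.14, 3.14, 3.14].

INTERFACE

Orientations are given as a unit quaternion [x, y, z, w].
In Python, from station import env, set_gripper, viewer, workorder gives the robot as it stands. Calls block until the motion is done:
- env.reach(position, orientation): joint-space move of the TCP to a pose.
- env.move_l(position, rot=None, rate=150, f_stop=None): straight line of the TCP; rot=None keeps the orientation; rate is the mean speed in mm/s. With f_stop (N) it stops when the force on the tool has changed by that much, and returns True; else False.
- env.move_joints(angles): joint-space move.
- set_gripper(opening): finger opening in mm; the grip force is fixed at half the most; returns when the fingers have stopped.
- env.hold(seconds).
- env.ik(position, orientation): joint angles nearest the present ones, or None.
- env.read_state(): the state.
- viewer.camera(name): name is "scene" or "top"; returns the picture (420x560x3 uint8, blue, green, red); there is no depth.
- viewer.camera_params(name): a dict with "fx", "fy", "cx", "cy" (pixels), "pose" (4x4, takes a point from camera to world coordinates). Camera axes: x right, y up, looking along -z (the intrinsics and any distortion apply to the point x, -y, -z); pixel columns grow to the right and rows downward; lengths in mm; the calibration is good to about 2 mm. A picture is of the moment at which its call begins. camera_params takes no time and is no camera call.
A pose or a line that the arm cannot do raises env.IKError and nothing moves.
- workorder.sign_off(): hands the job in, once; it reports no verdict.
The state is a dict: "time_s": time; "qpos": joint angles; "dq": joint speeds; "tau": joint torques, N m; "tool_pos": TCP position; "orientation": TCP orientation; "force": force on the tool from outside, world axes, zero at the start; "wrist_torque": the same for the moment, N m; "width": finger opening in mm.
Only numpy, scipy, OpenCV 4.12 (cv2) and the standard library are available. Lean on these libraries where they do the work, as an engineer would, in place of code of your own. Each camera call takes 0.05 s, during which the arm holds its last target. There are 200 camera calls.

## Working session

There is one attempt and no reset: what is moved stays moved. The work goes in short steps, each a Python script; the robot and the scene stay as the last script left them, time stands still between calls to the robot, and variables do not carry over. Pictures are saved under pics/ and viewed, about 8 in all and at most 12, crops included, and the job is handed in when it is done.

```bash
mkdir -p pics; ls; python3 - <<'E'
from station import env, viewer
import cv2, numpy as np
for n in ("top","scene"):
    im=viewer.camera(n); cv2.imwrite(f"pics/{n}0.png",im)
    p=viewer.camera_params(n); print(n,{k:(np.round(v,4).tolist() if k=="pose" else v) for k,v in p.items()})
a=cv2.imread("pics/top0.png");b=cv2.imread("pics/scene0.png")
s=env.read_state();print(s["time_s"],s["orientation"],s["force"])
E
```

```text
pics
top {'fx': 414.9122590488981, 'fy': 414.9122590488981, 'cx': 271.7315936699436, 'cy': 213.08557711986876, 'pose': [[0.0291, 0.9755, -0.218, 213.3274], [-0.9996, 0.028, -0.0084, -15.9043], [-0.0021, 0.2181, 0.9759, 1444.5567], [0.0, 0.0, 0.0, 1.0]]}
scene {'fx': 408.0251644568976, 'fy': 408.0251644568976, 'cx': 278.65622162368834, 'cy': 208.92027365471284, 'pose': [[-0.7495, 0.4389, -0.4956, -93.7368], [-0.6618, -0.5117, 0.5478, 654.7247], [-0.0132, 0.7386, 0.674, 893.9649], [0.0, 0.0, 0.0, 1.0]]}
0.1 [ 9.79081926e-01  2.03465354e-01 -1.16693917e-04 -6.47266733e-04] [ 0.08063485 -0.35247035 -0.86275646]
```

View pics/top0.png

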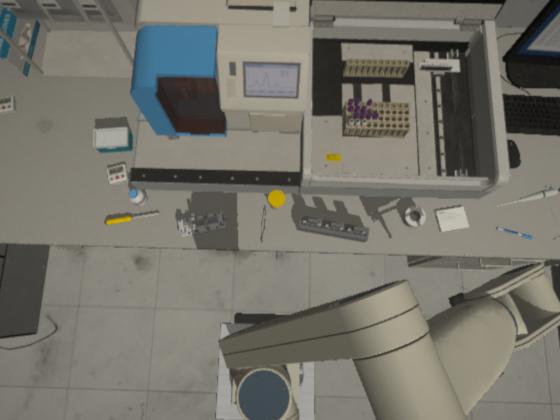

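View pics/scene0.png

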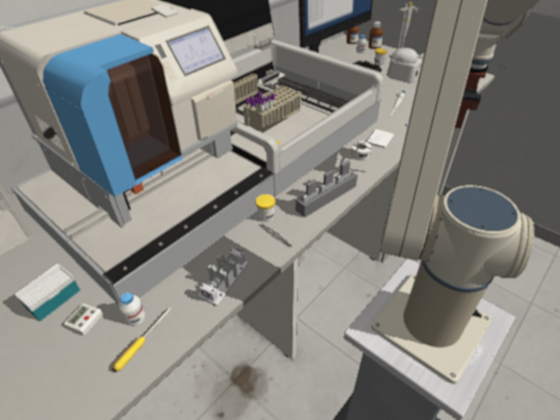

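The top view shows the cradle near pixel (203,222), the holder near (334,228), the jar at (277,199) and the forceps at (264,223). I'll zoom in on both.

```bash
cat > h.py <<'E'
import numpy as np, cv2
from station import env, viewer, set_gripper
def ray(n,u,v):
    p=viewer.camera_params(n);T=p["pose"]
    d=T[:3,:3]@np.array([(u-p["cx"])/p["fx"],-(v-p["cy"])/p["fy"],-1.]);return T[:3,3],d
def onz(n,u,v,z):
    o,d=ray(n,u,v);return o+d*(z-o[2])/d[2]
def proj(n,P):
    p=viewer.camera_params(n);T=p["pose"];c=T[:3,:3].T@(np.asarray(P,float)-T[:3,3])
    return np.array([p["cx"]+p["fx"]*c[0]/-c[2],p["cy"]-p["fy"]*c[1]/-c[2]])
E
python3 - <<'E'
import cv2,numpy as np
a=cv2.imread("pics/top0.png");b=cv2.imread("pics/scene0.png")
c1=cv2.resize(a[195:255,170:250],(400*1,300),interpolation=cv2.INTER_CUBIC)   # x5
c2=cv2.resize(a[200:260,290:370],(400,300),interpolation=cv2.INTER_CUBIC)
c3=cv2.resize(b[245:305,185:265],(400,300),interpolation=cv2.INTER_CUBIC)
c4=cv2.resize(b[155:215,285:365],(400,300),interpolation=cv2.INTER_CUBIC)
cv2.imwrite("pics/z0.png",np.vstack([np.hstack([c1,c2]),np.hstack([c3,c4])]))
E
```

```text
(no output)
```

View pics/z0.png

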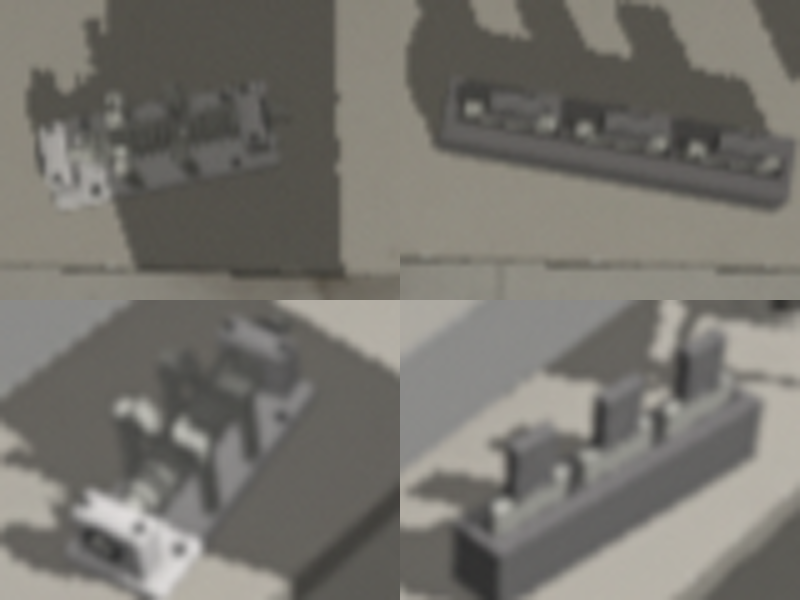

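```bash
python3 - <<'E'
from h import *
f=np.mean([viewer.camera("top").astype(float) for _ in range(4)],0);g=np.mean([viewer.camera("scene").astype(float) for _ in range(4)],0)
np.save("t.npy",f);np.save("s.npy",g)
# bright shoulders, top
for nm,im,(u0,u1,v0,v1) in (("top",f,(298,370,214,238)),("scene",g,(298,362,155,215))):
    gr=im.mean(2)[v0:v1,u0:u1];big=cv2.resize(gr,None,fx=8,fy=8,interpolation=cv2.INTER_CUBIC)
    m=(big>125).astype(np.uint8)
    n,l,st,c=cv2.connectedComponentsWithStats(m)
    for i in range(1,n):
        if 60<st[i,4]<3000: 
            u,v=(c[i]+.5)/8-.5+[u0,v0];print(nm,st[i,4],np.round([u,v],2),np.round(onz(nm,u,v,67),1))
for u,v in ((181,237),(226,227.6)):print(onz("top",u,v,0))
def crop(im,u0,v0,w,h,k): 
    c=im[v0:v0+h,u0:u0+w];c=np.clip((c/c.max())**.6*255,0,255).astype(np.uint8);return cv2.resize(c,(w*k,h*k),interpolation=cv2.INTER_CUBIC)
A=crop(f,174,206,56,36,8);A2=crop(f,298,210,74,33,6);B=crop(g,196,246,44,60,8)
o=np.zeros((500,800,3),np.uint8);o[:288,:448]=A;o[292:292+198,:444]=A2;o[:480,448:]=B
cv2.imwrite("pics/z1.png",o)
E
```

```text
top 157 [304.09 221.28] [ 495.7 -114.4   67. ]
top 169 [319.35 224.13] [ 487.4 -166.1   67. ]
top 138 [326.35 225.38] [ 483.7 -189.7   67. ]
top 111 [341.61 228.19] [ 475.6 -241.2   67. ]
top 131 [348.8  229.35] [ 472.3 -265.4   67. ]
top 549 [368.93 234.13] [ 457.9 -332.8   67. ]
scene 83 [309.56 183.01] [ 520.7 -175.3   67. ]
[440.51420395 313.61465123   0.        ]
[478.71080329 156.86248709   0.        ]
```

View pics/z1.png

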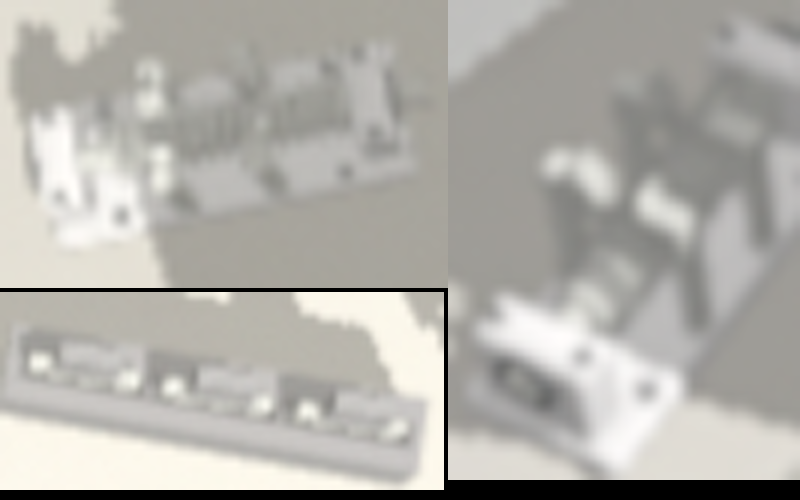

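```bash
cat >> h.py <<'E'
CR=[489.7,242.6,0.237]; 
LF=[(491.5,-140.2),(479.6,-215.4),(468,-291)]; HY=-0.155
def W(p,x,y,z):
    c,s=np.cos(p[2]),np.sin(p[2]);return [p[0]+c*x-s*y,p[1]+s*x+c*y,z]
def rect(x0,x1,y0,y1,z):return [(x0,y0,z),(x1,y0,z),(x1,y1,z),(x0,y1,z)]
E
cat > ov.py <<'E'
from h import *
def crop(im,u0,v0,w,h,k): 
    c=im[v0:v0+h,u0:u0+w];c=np.clip((c/c.max())**.6*255,0,255).astype(np.uint8);return cv2.resize(c,(w*k,h*k),interpolation=cv2.INTER_CUBIC)
def draw(o,n,p,polys,u0,v0,k):
    for poly,col in polys:
        q=[((proj(n,W(p,*a))-[u0,v0]+.5)*k).astype(np.int32) for a in poly];cv2.polylines(o,[np.array(q)],True,col,1)
def show(f,g,CR,HO,name):
    R,G,Y=(0,0,255),(0,160,0),(200,0,0)
    C=[(rect(-31,31,-80,80,0),R)]+[(rect(-23,23,a,b,46),G) for a,b in((-80,-59),(59,80))]+[(rect(-5.5,5.5,a,b,67),Y) for a,b in((-25,-15),(15,25))]
    H=[(rect(-22,22,-120,120,50),R)]+[(rect(-6,6,a-18,a+18,109),G) for a in(-76,0,76)]
    A=crop(f,174,206,56,36,8);A2=crop(f,298,210,74,33,6);B=crop(g,196,246,44,60,8)
    draw(A,"top",CR,C,174,206,8);draw(A2,"top",HO,H,298,210,6);draw(B,"scene",CR,C,196,246,8)
    o=np.zeros((500,800,3),np.uint8);o[:288,:448]=A;o[292:292+198,:444]=A2;o[:480,448:]=B
    cv2.imwrite(name,o)
E
python3 - <<'E'
from ov import *
f=np.load("t.npy");g=np.load("s.npy")
show(f,g,CR,[*LF[1],HY],"pics/o1.png")
# thread profile
from scipy.ndimage import map_coordinates as mc
gr=f.mean(2);ys=np.arange(-57,57.1,.5)
for xo in(-6,-2,2):
    P=np.array([proj("top",W(CR,xo,y,49)) for y in ys]);v=mc(gr,[P[:,1],P[:,0]],order=3)
    for lo,hi in((-57,-27),(-13,13),(-57,13)):
        m=(ys>=lo)&(ys<=hi);x=v[m];x=x-np.polyval(np.polyfit(ys[m],x,3),ys[m]);
        r=[(abs(np.sum(x*np.exp(2j*np.pi*ys[m]/p))),np.angle(np.sum(x*np.exp(2j*np.pi*ys[m]/p)))*p/2/np.pi) for p in(7,8,9,10,11,12.5,14)];print(xo,lo,hi,[f"{a:.0f}/{b:.1f}" for a,b in r])
E
```

```text
-6 -57 -27 ['15/1.7', '19/-0.0', '7/-3.3', '6/-4.6', '14/-0.1', '21/-6.2', '24/-1.5']
-6 -13 13 ['46/-0.0', '37/0.2', '17/0.9', '12/3.3', '19/4.6', '24/5.6', '23/6.5']
-6 -57 13 ['64/-0.1', '99/0.6', '30/-3.8', '47/-2.9', '81/0.2', '122/4.8', '105/6.9']
-2 -57 -27 ['24/1.4', '34/-0.4', '20/-3.6', '6/1.7', '9/0.3', '29/-5.6', '42/-0.9']
-2 -13 13 ['44/-0.5', '49/-0.3', '39/-0.0', '25/0.4', '16/1.2', '10/3.1', '10/4.7']
-2 -57 13 ['61/-0.4', '120/0.3', '36/-3.8', '66/-2.2', '116/-0.3', '98/3.7', '88/5.4']
2 -57 -27 ['21/1.2', '56/-0.6', '46/-4.4', '20/-1.3', '31/0.6', '57/6.0', '65/-2.2']
2 -13 13 ['33/-0.9', '46/-0.6', '45/-0.2', '38/0.2', '31/0.6', '23/1.2', '17/1.8']
2 -57 13 ['30/-0.3', '120/-0.5', '3/-2.6', '42/-0.8', '45/0.4', '53/5.2', '39/-1.7']
```

View pics/o1.png

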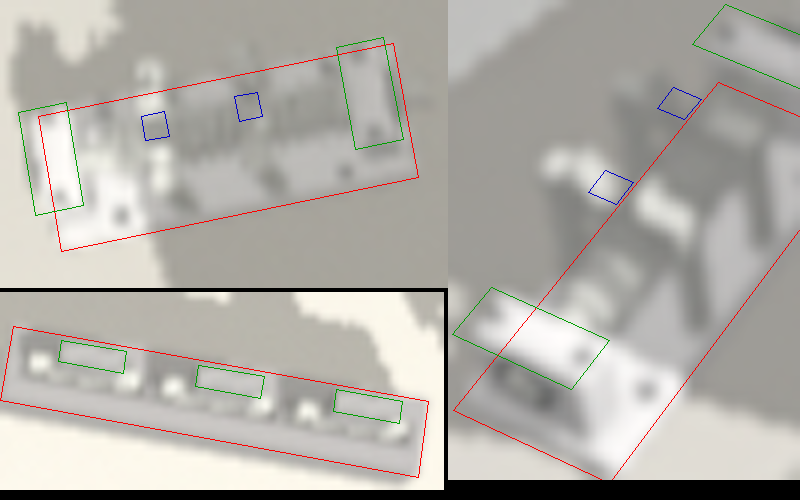

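```bash
python3 - <<'E'
from h import *
for nm,(a,b),z in(("base bolts",(223.5,140.5),8),("block bolts",(208.5,124),46),("posts",(155,118),76)):
    P=onz("top",174+a/8-.5,206+b/8-.5,z);print(nm,P.round(1))
print("posts exp",np.round(W(CR,0,20,0),1))
print("scene posts",onz("scene",196+(622-448)/8-.5,246+192/8-.5,76).round(1))
# post mask centroids
for n,k in(("t","top"),("s","scene")):
    im=np.load(n+".npy").mean(2);u0,u1,v0,v1=(188,198,210,232) if n=="t" else (206,228,262,278)
    big=cv2.resize(im[v0:v1,u0:u1],None,fx=8,fy=8,interpolation=cv2.INTER_CUBIC);m=(big>105).astype(np.uint8)
    N,l,st,c=cv2.connectedComponentsWithStats(m)
    for i in range(1,N):
        if st[i,4]>40:
            u,v=(c[i]+.5)/8-.5+[u0,v0];print(k,st[i,4],np.round([u,v],1),onz(k,u,v,76).round(1))
print(env.read_state()["time_s"])
from scipy.spatial.transform import Rotation as R
for y in(HY,CR[2]):
  for s in(1,-1): 
    # tool z down, tool y along leaf x
    yy=np.array([np.cos(y),np.sin(y),0])*s;z=np.array([0,0,-1.]);M=np.c_[np.cross(yy,z),yy,z];q=R.from_matrix(M).as_quat()
    p=[LF[0][0],LF[0][1],160] if y==HY else [CR[0],CR[1],200]
    print(s,env.ik(p,q))
E
```

```text
base bolts [491.  243.5   8. ]
block bolts [490.7 243.5  46. ]
posts [486.7 260.7  76. ]
posts exp [485. 262.   0.]
scene posts [474.7 265.2  76. ]
top 1039 [192.3 217.2] [497.3 263.4  76. ]
top 2898 [191.  227.6] [461.4 265.1  76. ]
scene 3483 [212.4 266.8] [490.9 267.4  76. ]
scene 2596 [222.7 272. ] [458.  261.6  76. ]
0.5
1 [-3.01154648e-01  4.80229749e-01  1.96677730e+00 -4.44089210e-16
  6.94585610e-01 -1.46154648e-01]
-1 None
1 [ 4.38188434e-01  4.53375435e-01  1.87318992e+00 -4.44089210e-16
  8.15027304e-01  2.01188434e-01]
-1 None
```

```bash
cat >> h.py <<'E'
CR=[490.7,243.3,0.237]
from scipy.spatial.transform import Rotation as R
def quat(yaw):
    yy=np.array([np.cos(yaw),np.sin(yaw),0]);z=np.array([0,0,-1.]);return R.from_matrix(np.c_[np.cross(yy,z),yy,z]).as_quat()
def st(msg=""):
    s=env.read_state();print(msg,"t%.2f"%s["time_s"],np.round(s["tool_pos"],2),"F",np.round(s["force"],1),"M",np.round(s["wrist_torque"],2),"w%.1f"%s["width"]);return s
OFF=126
def cpos(x,y,h):return W(CR,x,y,h+OFF)
E
python3 - <<'E'
from h import *
set_gripper(44);st("g")
x,y=LF[0]
env.reach([x,y,215],quat(HY));st("above")
print(env.move_l([x,y,152],rate=120,f_stop=6));st("down")
set_gripper(0);st("closed")
env.move_l([x,y,156],rate=60);st("up")
cv2.imwrite("pics/g1.png",np.hstack([cv2.resize(viewer.camera("top")[190:260,280:380],(400,280)),cv2.resize(viewer.camera("scene")[130:220,280:380],(400,280))]))
E
```

```text
g t1.32 [ 249.04 -573.22  302.68] F [-0.2  0.   1.2] M [-0.02  0.   -0.06] w43.9
above t3.16 [ 491.67 -141.    215.22] F [-0.6 -0.9 -0.1] M [-0.09 -0.07 -0.02] w44.0
False
down t3.83 [ 491.74 -140.52  152.21] F [ 0.9 -0.4 -0.7] M [-0.07 -0.07 -0.08] w43.8
closed t4.43 [ 491.6  -140.23  152.24] F [-0.2  0.1  2.1] M [0.04 0.09 0.03] w11.7
up t4.68 [ 491.58 -140.21  156.17] F [-0.6 -1.1 -1.8] M [-0.04 -0.07 -0.05] w11.4
```

View pics/g1.png

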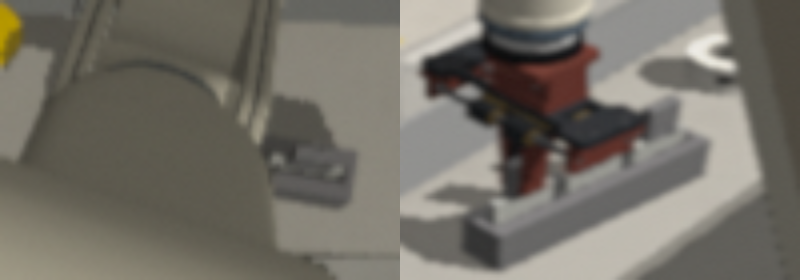

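```bash
python3 - <<'E'
from h import *
x,y=LF[0]
env.move_l([x,y,245],rate=200);st("lift")
env.reach(cpos(0,0,105),quat(CR[2]));env.hold(.2);st("over")
cv2.imwrite("pics/c1.png",np.hstack([cv2.resize(viewer.camera("scene")[200:320,180:280],(500,600),interpolation=cv2.INTER_CUBIC),]))
r=env.move_l(cpos(0,0,72),rate=60,f_stop=5);st(f"d72 {r}")
if not r:
    r=env.move_l(cpos(0,0,58),rate=30,f_stop=4);st(f"d58 {r}")
E
```

```text
lift t5.38 [ 491.06 -140.07  244.5 ] F [-0.6  0.9 -1.5] M [-0.01 -0.02 -0.  ] w11.8
over t7.01 [491.09 242.37 231.06] F [-0.6  0.1 -1.2] M [-0.   -0.05 -0.02] w12.0
d72 False t7.76 [490.71 243.38 197.83] F [-0.   0.2 -0.5] M [-0.01 -0.09 -0.01] w12.4
d58 True t8.00 [490.39 243.23 195.68] F [-1.   0.1  0.1] M [-0.04  0.1  -0.02] w11.9
```

View pics/c1.png

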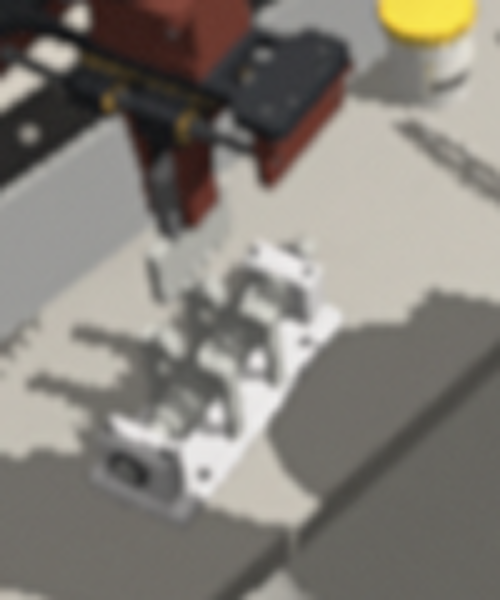

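```bash
python3 - <<'E'
from h import *
r=env.move_l(cpos(0,0,60),rate=25,f_stop=5);s=st(f"d60 {r}")
if not r:
    for sg in(1,-1):
        p=cpos(sg*6,0,60);r=env.move_l(p,rate=12,f_stop=5);s=st(f"x{sg} {r}")
        d=np.array(s["tool_pos"])-cpos(0,0,60);print("local x",d[0]*np.cos(CR[2])+d[1]*np.sin(CR[2]))
E
```

```text
d60 True t8.21 [489.87 243.07 194.24] F [-1.2  0.2  0.3] M [-0.04  0.07 -0.01] w11.7
```

```bash
python3 - <<'E'
from h import *
env.move_l(cpos(-1,0,70.5),rate=40)
env.hold(.15);st()
X=[]
for sg in(-1,1):
    r=env.move_l(cpos(-1+sg*8,0,70.5),rate=18,f_stop=5);s=st(f"x{sg} {r}")
    d=np.array(s["tool_pos"])-cpos(0,0,60);lx=d[0]*np.cos(CR[2])+d[1]*np.sin(CR[2]);X.append(lx);print("local x",lx)
    env.move_l(cpos(lx-sg*1.5,0,70.5),rate=40);env.hold(.1)
m=sum(X)/2;print("mid",m)
env.move_l(cpos(m,0,70.5),rate=40)
env.hold(.1)
r=env.move_l(cpos(m,0,57),rate=25,f_stop=5);st(f"down {r}")
E
```

```text
t8.61 [489.72 243.05 196.48] F [ 0.6  0.5 -1.3] M [-0.01 -0.09 -0.06] w11.4
x-1 False t9.20 [482.32 241.33 196.79] F [ 1.5  0.6 -0.4] M [ 0.04 -0.6   0.  ] w11.9
local x -8.60713923880856
x1 True t10.10 [491.53 243.35 195.81] F [-1.4 -0.4  1.8] M [-0.12  0.06  0.02] w12.3
local x 0.8154057760819756
mid -3.8958667313632924
down False t11.49 [486.92 242.39 182.91] F [ 0.4 -0.  -1.7] M [-0.02 -0.12 -0.02] w12.2
```

```bash
python3 - <<'E'
from h import *
X=[];m=-3.9
for sg in(-1,1):
    r=env.move_l(cpos(m+sg*5,0,57),rate=15,f_stop=5);s=st(f"x{sg} {r}")
    d=np.array(s["tool_pos"])-cpos(0,0,60);lx=d[0]*np.cos(CR[2])+d[1]*np.sin(CR[2]);X.append(lx);print("local x",lx)
    env.move_l(cpos(m,0,57),rate=40);env.hold(.1)
m=sum(X)/2;print("mid",m)
env.move_l(cpos(m,0,57),rate=40)
env.hold(.1)
r=env.move_l(cpos(m,0,44.5),rate=25,f_stop=5);st(f"down {r}")
E
```

```text
x-1 True t11.75 [485.71 242.16 183.12] F [ 1.1  1.  -0.3] M [ 0.05 -0.45 -0.01] w11.8
local x -5.121649286937531
x1 True t12.39 [488.95 242.71 182.25] F [-1.1  0.3 -0.5] M [-0.04 -0.05 -0.  ] w11.6
local x -1.838853681911533
mid -3.480251484424532
down True t13.46 [487.58 242.59 176.3 ] F [-0.8 -0.8  6.5] M [-0.11  0.14  0.01] w11.7
```

```bash
sed -i 's/^CR=\[490.7.*/CR=[490.7-3.48*np.cos(.237),243.3-3.48*np.sin(.237),0.237]/' h.py; cat >> h.py <<'E'
def search(order,z0=178,zt=171.5,zok=174.0,f=5):
    res=[]
    for y in order:
        env.move_l(W(CR,0,y,z0),rate=40)
        r=env.move_l(W(CR,0,y,zt),rate=20,f_stop=f);s=env.read_state();z=s["tool_pos"][2]
        res.append((y,round(z,2),r,np.round(s["force"],1).tolist(),np.round(s["wrist_torque"],2).tolist()));print(*res[-1],flush=True)
        if z<zok: break
    st("end");return res
E
python3 - <<'E'
from h import *
search([1.3,2.6,3.9,5.2,6.5,-1.3,-2.6,-3.9,-5.2,-6.5])
E
```

```text
1.3 176.33 True [-0.6, 0.5, 6.5] [-0.06, 0.05, -0.03]
2.6 176.29 True [-0.1, -0.7, 4.5] [-0.06, 0.08, -0.03]
3.9 176.34 True [-0.6, -0.1, 4.9] [-0.09, 0.07, 0.0]
5.2 176.34 True [-1.2, 0.4, 4.9] [-0.13, 0.06, 0.02]
6.5 176.4 True [-0.4, -0.8, 4.3] [-0.08, -0.0, -0.0]
-1.3 176.38 True [-1.2, -0.3, 4.3] [-0.05, 0.0, 0.04]
-2.6 176.33 True [-0.5, 0.7, 5.7] [-0.12, 0.04, 0.01]
-3.9 176.31 True [-0.3, -0.5, 5.6] [-0.13, -0.01, 0.01]
-5.2 176.23 True [-1.8, -0.4, 6.7] [-0.18, 0.09, -0.01]
-6.5 176.32 True [-1.0, 0.3, 4.9] [-0.06, 0.02, 0.0]
end t18.32 [488.93 236.19 176.32] F [-1.   0.3  4.9] M [-0.06  0.02  0.  ] w11.5
```

```bash
cat >> h.py <<'E'
def putback(i,zg,xy=None):
    p=env.read_state()["tool_pos"];env.move_l([p[0],p[1],240],rate=180)
    x,y=xy or LF[i];env.reach([x,y,245],quat(HY));env.hold(.15);st("over")
    r=env.move_l([x,y,190],rate=150,f_stop=10)
    r=env.move_l([x,y,zg],rate=60,f_stop=8);s=st(f"in {r}")
    if s["tool_pos"][2]>zg+4: return False
    set_gripper(44);env.move_l([x,y,225],rate=180);return True
def pick(i):
    x,y=LF[i];env.reach([x,y,215],quat(HY))
    r=env.move_l([x,y,152.2],rate=120,f_stop=6);st(f"down {r}")
    set_gripper(0);st("closed");env.move_l([x,y,245],rate=180);st("lift")
def tocradle():
    env.reach(W(CR,0,0,231),quat(CR[2]));env.hold(.15)
    env.move_l(W(CR,0,0,200),rate=120,f_stop=8)
    r=env.move_l(W(CR,0,0,178),rate=50,f_stop=6);st(f"slot {r}")
E
python3 - <<'E'
from h import *
if putback(0,152.8):
    cv2.imwrite("pics/p1s.png",viewer.camera("scene"))
    pick(1)
E
```

```text
over t20.38 [ 491.8  -139.22  244.92] F [-1.  -0.7 -0.8] M [-0.04 -0.09 -0.01] w12.0
in True t21.52 [ 490.88 -140.06  152.15] F [-1.   0.7  7.2] M [ 0.06  0.17 -0.06] w12.0
down False t23.90 [ 479.93 -215.07  152.41] F [-0.1  0.1  1.5] M [-0.03 -0.08 -0.03] w44.0
closed t24.50 [ 479.69 -215.49  152.43] F [-0.2 -0.   3.3] M [-0.03  0.03  0.01] w11.8
lift t25.17 [ 479.1  -215.16  244.34] F [ 0.5  0.3 -1.2] M [-0.04 -0.03  0.  ] w12.0
```

```bash
python3 - <<'E'
from h import *
tocradle()
z=env.read_state()["tool_pos"][2]
if z<180: search([0,1.3,2.6,3.9,5.2,6.5,-1.3,-2.6,-3.9,-5.2,-6.5])
E
```

```text
slot True t27.70 [487.27 242.43 190.94] F [-0.3  0.4 -0.5] M [-0.01 -0.06  0.  ] w12.1
```

```bash
python3 - <<'E'
from h import *
r=env.move_l(W(CR,0,0,178),rate=30,f_stop=6);s=st(f"slot {r}")
if s["tool_pos"][2]<180: search([0,1.3,2.6,3.9,5.2,6.5,-1.3,-2.6,-3.9,-5.2,-6.5])
E
```

```text
slot False t28.30 [487.33 242.48 177.91] F [ 0.1  0.1 -0.7] M [-0.01 -0.16  0.02] w11.8
0 176.52 True [-0.9, -0.4, 6.9] [-0.17, 0.14, -0.0]
1.3 176.51 True [-0.3, -0.7, 5.6] [-0.08, 0.14, 0.02]
2.6 176.47 True [-0.6, -0.5, 6.4] [-0.12, 0.12, -0.04]
3.9 176.5 True [-0.3, 0.1, 6.2] [-0.15, 0.11, -0.02]
5.2 176.58 True [-1.2, -0.6, 5.0] [-0.16, 0.08, -0.05]
6.5 176.61 True [-0.8, 0.0, 5.9] [-0.08, 0.03, -0.01]
-1.3 176.56 True [-0.9, -0.4, 5.2] [-0.17, 0.07, 0.03]
-2.6 176.58 True [0.2, 0.2, 5.2] [-0.06, 0.06, -0.01]
-3.9 176.49 True [-1.0, -0.6, 5.9] [-0.16, 0.16, 0.02]
-5.2 176.47 True [-1.3, -0.1, 6.8] [-0.11, 0.13, 0.01]
-6.5 176.49 True [-0.5, -0.8, 7.0] [-0.08, 0.14, 0.02]
end t33.61 [488.88 236.17 176.49] F [-0.5 -0.8  7. ] M [-0.08  0.14  0.02] w11.9
```

```bash
python3 - <<'E'
from h import *
if putback(1,152.8):
    pick(2)
    if 10<env.read_state()["width"]<14:
        tocradle()
        r=env.move_l(W(CR,0,0,178),rate=40,f_stop=6);s=st(f"slot {r}")
        if s["tool_pos"][2]<180: search([0,1.3,2.6,3.9,5.2,6.5,-1.3,-2.6,-3.9,-5.2,-6.5])
E
```

```text
over t35.92 [ 479.98 -214.56  244.97] F [ 0.1 -0.1 -1.5] M [ 0.05 -0.07  0.04] w11.6
in True t37.07 [ 479.04 -215.16  152.36] F [-0.8  0.4  6.1] M [ 0.07  0.15 -0.02] w11.7
down False t39.39 [ 468.34 -290.66  152.4 ] F [ 0.1  0.  -0.4] M [-0.09 -0.06 -0.02] w44.1
closed t39.99 [ 468.06 -291.1   152.45] F [-0.9  0.5  2.7] M [-0.02  0.05 -0.06] w12.0
lift t40.66 [ 467.54 -290.71  244.31] F [ 1.   0.  -0.6] M [-0.04 -0.08  0.02] w12.1
slot False t43.74 [487.25 242.46 177.74] F [0.4 0.8 0.2] M [-0.06 -0.05  0.02] w11.5
slot False t43.99 [487.41 242.53 178.2 ] F [ 0.3  0.6 -1.7] M [-0.01 -0.09  0.03] w12.1
0 175.19 True [0.7, 2.6, -1.6] [0.58, -0.26, -0.02]
1.3 172.23 True [-0.4, -0.9, 6.0] [-0.08, 0.08, -0.01]
end t45.08 [487.07 243.72 172.23] F [-0.4 -0.9  6. ] M [-0.08  0.08 -0.01] w12.2
```

```bash
python3 - <<'E'
from h import *
set_gripper(30);env.hold(.1);s=st("open");p=s["tool_pos"]
env.move_l([p[0],p[1],270],rate=150);st("up")
q=np.array(env.read_state()["qpos"]);q[0]-=0.75;env.move_joints(q);st("away")
t=np.mean([viewer.camera("top").astype(float) for _ in range(2)],0);g=np.mean([viewer.camera("scene").astype(float) for _ in range(2)],0)
def crop(im,u0,v0,w,h,k):
    c=im[v0:v0+h,u0:u0+w];return cv2.resize(np.clip((c/c.max())**.7*255,0,255).astype(np.uint8),(w*k,h*k),interpolation=cv2.INTER_CUBIC)
o=np.zeros((600,800,3),np.uint8)
o[:300,:400]=crop(t,170,195,80,60,5);o[:300,400:]=crop(t,290,200,80,60,5);o[300:,:400]=crop(g,185,245,80,60,5);o[300:,400:]=crop(g,285,155,80,60,5)
cv2.imwrite("pics/f1.png",o)
# expected seated handle top & shoulders
L=W(CR,0,1.3,0)
print([np.round(proj("scene",W([L[0],L[1],CR[2]],0,y,129)),1) for y in(-18,18)],[np.round(proj("top",W([L[0],L[1],CR[2]],0,y,129)),1) for y in(-18,18)])
E
```

```text
open t45.69 [486.7  243.61 171.8 ] F [ 0.5  0.2 -0.1] M [-0.06 -0.12  0.05] w30.0
up t46.50 [486.25 243.38 269.37] F [-0.3 -0.1 -0.3] M [-0.03 -0.09 -0.02] w29.9
away t47.98 [ 521.82 -152.56  269.19] F [-0.6  0.7 -0.3] M [ 0.02 -0.05  0.02] w30.2
[array([221.9, 243.8]), array([213.8, 253.3])] [array([200.5, 215.9]), array([189.5, 218.1])]
```

View pics/f1.png

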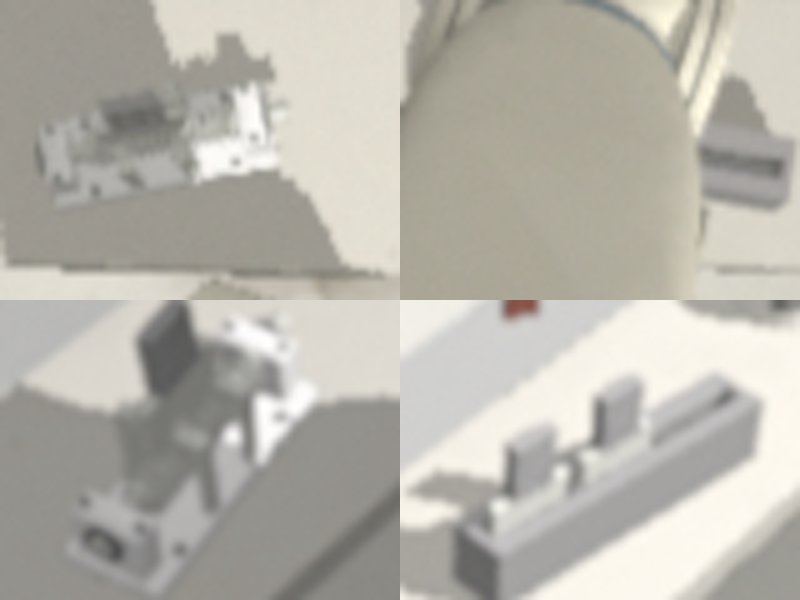

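```bash
python3 - <<'E'
from h import *
from station import workorder
st();workorder.sign_off()
E
```

```text
t48.17 [ 521.93 -152.44  269.37] F [ 0.5 -0.4 -0.1] M [-0.05 -0.11  0.04] w30.4
the job is handed in; nothing more can be done
```

I found the matching leaf and left it standing in the thread, then handed the job in at about 48 s. It was the third one I tried, from the holder pocket at the most negative y.

- **Leaves that did not fit:** I felt the other two along ±6.5 mm in 1.3 mm steps, stopping each press at a 5 N change in force. Both stayed on the crests every time, with the TCP at 176.2–176.6 mm. They are back upright in their own pockets.
- **Leaf that fits:** It dropped in at a 1.3 mm shift along the screw. The TCP stood at 172.2 mm, which puts the leaf's origin about 44.8 mm above the bench, against 45 mm for fully seated.
- **Final picture:** The matching leaf stands upright in the cradle, with its handle top within about 1 pixel of where I expected it. The other two leaves stand upright in the holder, and the gripper is clear of everything.

**What disagreed or went unchecked:**
- My camera estimate of the slot was 3.5 mm off in x; I corrected it by gentle touch.
- The drop from crests to seat came out at 4.2 mm rather than the nominal 5 mm, which I put down to give in the arm and grip.
- An early image estimate of a pitch near 8 mm was never confirmed, so I can't say which pitch the matching leaf has.
- I did not check the bystanders separately after the moves. Every carry passed above them.

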